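Shut the drawer left out, draw out the collet drawer

ROBOT

A 6-joint arm with a two-finger parallel gripper is mounted at the origin on the work surface. World frame = base frame: x ahead of the robot, y to its left, z up, the work surface at z = 0. Lengths are in m, angles in rad, forces in N, time in s.
With the tool pointing down it reaches from about 0.3 to 0.775 m from the base axis. Payload 14.6 kg.
Tool frame: the origin (TCP) lies at the very end of the fingers, on their centre line; the grasp point (between the pads) lies 19 mm behind it; z points along the fingers, y is the line along which they close (so a half turn about z gives the same grasp; the last joint's range is limited). The gripper opens to 94 mm and grips with 3 to 60 N. Pads are 16 mm wide; open, the fingers measure 119 mm over their backs; the gripper's body (75 mm by 177 mm) begins 78 mm behind the grasp point.
Start: joints at [-1.412, 0.3, 1.521, -0, 1.321, -0.067], TCP at [0.123, -0.536, 0.205] pointing down, gripper open.
Joint ranges: [-3.03, 3.03], [-0.79, 2.21], [0.23, 2.52], [-1.04, 4.18], [0, 3.07], [-2.55, 2.55]. Speed limits (rad/s): [2.22, 2.22, 2.57, 3.14, 3.14, 3.14].

INTERFACE

Orientations are given as [roll, pitch, yaw] about the fixed x, y, z axes, in that order (R = Rz(yaw) Ry(pitch) Rx(roll)).
In Python, from station import ctrl gives the robot as it stands.
- The arm moves only by the tool carry_out, never from a script. Its argument "motion" is text: rows parted by semicolons, each of 7 numbers parted by spaces: the shift along the world's x, y, z in m, then the turn, a rotation vector about the world's x, y, z in degrees, then the closure in counts, from 0 (fully open) to 255 (shut). In form: dx dy dz wx wy wz hand; .... A call has 1 to 20 rows; each row shifts and turns the commanded pose from where the row before left it; what a row does not reach is not made up. A row lasts 1/12 s, in which the tool goes at most 41.7 mm and 7.16 degrees, less where a joint would pass 70% of its speed; a pose out of reach is approached as far as the arm can. A call is refused whole if a number of a shift passes 0.0417 or a number of a turn 7.16, either way. A call with a gripper value outside its range is refused whole. The fingers move at their own pace and stop on an object; "grip_force" is the grip in N (left out, the last holds). Time passes only in rows, so rows that do not move let the fingers close. It gives the time, the measured TCP pose, the force, the opening and the grip force at its end, in the units of the state.
- ctrl.get_obs(): the state, without advancing time (a new reading comes with each control period).
- ctrl.camera(name): name is "scene" or "side" or "wrist"; returns a dict with "pixels" (480x640x3 uint8, red, green, blue), "range_z" (480x640 float32, m along the optical axis (not along the pixel's ray), 0 where there is no reading), "K" (3x3 intrinsics, pixels), "position" and "attitude" of the camera in the world. Camera axes: x right, y up, looking along -z (the intrinsics and any distortion apply to the point x, -y, -z); pixel columns grow to the right and rows downward; lengths in m; the calibration is good to about 2 mm. A picture is of the moment at which its call begins.
- ctrl.hand_in(): hands the job in; it is judged then, once.
The state is a dict: "time_s": time; "qpos": joint angles; "joint_vel": joint speeds; "tau": joint torques, N m; "ee_pos": TCP position; "eef_rot": TCP orientation; "force": force on the tool from outside, world axes, zero at the start; "moment": the same for the moment, N m; "grip_width": finger opening in m; "grip_force": force on a finger pad.
Only numpy, scipy, OpenCV 4.12 (cv2) and the standard library are available. Lean on these libraries where they do the work, as an engineer would, in place of code of your own. Each camera call takes 0.05 s, during which the arm holds its last target. There are 200 camera calls.

TASK

One of the three steel drawers has been left standing out: push it fully shut. Then hook a fingertip behind the lip of the drawer with the full-width pull and draw it smoothly all the way out to its stop, so that the collets standing in it can be reached. Only one drawer may be out at a time; nothing is pinched or picked up, the collets stay standing and untouched, and the third drawer and the other things on the bench are left as they are.

Things in the scene. Friction and masses are not known exactly. Their poses are not given: they have to be found in the camera images.
- unit_a: Housing of the drawer left standing out: dark steel single-drawer unit, 220 deep (x) x 116 wide (y) x 100 high. Three such units stand fixed in a row, 122 mm apart, in changing order, on a 20 mm board. Origin: centre of its underside, 20 mm above the bench. Own -x is the front, the way the drawer comes out. The shut drawer's front panel has its outer face at x = -115 mm.
- draw_a (a joint): How far drawer a is out of unit_a, m: 0 = fully shut, 0.12 = fully out at its stop; starts between 0.05 and 0.11. Slides with about 2.5 N of friction (plus 8 N per m/s), no spring or catch, stays where it is left.
- lip_a (a point): Pull on drawer a's front, white, 56 wide (y): level web turned up into a 3 mm thick lip, a 2 mm card strip on its outer face. Finger channel open above and at the ends: 32 mm clear from front panel to lip, 18 deep from lip top to web. Point: lip's top edge, mid-width, inner face; when shut at x = -147, z = 82 mm of unit_a. Lip and strip lie within x 0 to -5 mm of it, 26 high.
- unit_b: Housing of the shut drawer with the full-width pull, the one to be drawn out; otherwise like unit_a (same size, origin and axes; same height and yaw).
- draw_b (a joint): How far drawer b is out of unit_b, m: starts at 0 (shut), 0.12 = fully out at its stop. Same runners as drawer a.
- lip_b (a point): The same point on the pull of drawer b: 110 mm wide (y), the full width of the front; otherwise the same profile and place in unit_b: lip's top edge, mid-width, inner face; finger channel 32 mm clear, 18 mm deep, open above. Pressing the inside of a lip and its card strip outside at once counts as pinching.
- unit_c: Housing of the third unit, shut, with a short 56 mm pull like that of drawer a; same size, origin and axes as unit_a.
- draw_c (a joint): How far drawer c is out, m: starts at 0 (shut) and stays so. Same runners.
- collet_1: Loose steel spring collet, 33 mm diameter x 40 mm high, 0.12 kg, standing upright on its broad end on the floor of drawer b, out of sight while that is shut. Origin: centre of its foot.
- collet_2: A second collet like collet_1, standing upright in drawer b.
- can: Bystander: spray can 58 mm diameter x 190 mm high, standing on the bench in front of the row of units, beyond its left end as seen from the robot. Origin: centre of its base.
- bin: Bystander: green plastic stacking bin with a low front, 170 x 110 x 75 mm, standing on the bench in front of the row of units, beyond its right end. Origin: centre of its underside.
- wrench: Bystander: steel wrench 160 mm long lying flat on the bench in front of the units, low enough for the drawers to pass above it. Origin near its middle, on the bench.

How it is judged:
By the outcome, as a careful person would: the job done as asked, in the order asked, and still so for the second after the job is handed in, with the robot touching nothing.
It also fails if it takes over 51 s, if anything falls off the work surface, if the arm or the gripper's body presses on something with over 40 N, if the wrist force passes 120 N, or if a joint passes its speed limit or range.

## Working session

There is one attempt and no reset: what is moved stays moved. The work goes in short steps, Python scripts to look and compute and a tool call to move; the robot and the scene stay as the last step left them, time stands still between calls to the robot, and variables do not carry over. Pictures are saved under pics/ and viewed, at most 10 in all, crops included, and the job is handed in when it is done.

Besides the shell and the picture viewer there is one more tool, called after ">>>" in YAML: its name, and indented under it one key for each argument. carry_out: Moves the arm, as the interface text tells. Its arguments: {"type":"object","properties":{"motion":{"type":"string"},"grip_force":{"type":"number"}},"required":["motion"]}

```bash
mkdir -p pics; cat > h.py <<'E'
import numpy as np, cv2
from station import ctrl
from scipy.spatial.transform import Rotation as R
def rot(a):
    a=np.array(a,float)
    if a.shape==(3,3): return a
    return R.from_euler('xyz',a).as_matrix() if a.size==3 else R.from_quat(a).as_matrix()
def cloud(c):
    K=np.array(c['K']);z=c['range_z'];v,u=np.mgrid[:480,:640]
    p=np.stack([(u-K[0,2])/K[0,0]*z,-(v-K[1,2])/K[1,1]*z,-z],-1)
    return p@rot(c['attitude']).T+np.array(c['position'])
E
python3 - <<'E'
from h import *
print(ctrl.get_obs())
for n in ['scene','side']:
    c=ctrl.camera(n); cv2.imwrite(f'pics/{n}0.png',c['pixels'][:,:,::-1]); np.savez(f'{n}0.npz',**c)
    print(n,c['K'],c['position'],c['attitude'],[k for k in c], (c['range_z']>0).mean())
E
```

```text
{'time_s': 0.0, 'qpos': array([-1.41163159e+00,  3.00488865e-01,  1.52157126e+00, -1.98222279e-05,
        1.32069601e+00, -6.65683067e-02]), 'joint_vel': array([ 0.00030156, -0.00063874,  0.00248554,  0.00125843,  0.00024251,
       -0.00020591]), 'tau': array([-2.52076876e-03, -5.31807375e+01, -3.52737951e+01,  7.07219448e-02,
        2.43869046e-02, -5.68083078e-05]), 'ee_pos': array([ 0.12306945, -0.53578869,  0.20488074]), 'eef_rot': array([-3.14043047e+00, -5.82366243e-05,  2.25737925e-01]), 'force': array([ 0.27996339,  0.28807213, -0.49564711]), 'moment': array([ 0.03681587,  0.04736646, -0.04938188]), 'grip_force': 0.0, 'grip_width': 0.09392878551617391}
scene [[556.89435223   0.         319.79600655]
 [  0.         556.89435223 241.02923212]
 [  0.           0.           1.        ]] [ 1.11275982 -0.33628624  0.98047567] [0.60980585 0.0022697  1.03171202] ['pixels', 'range_z', 'K', 'position', 'attitude'] 0.9959016927083333
side [[599.01909603   0.         311.64613309]
 [  0.         599.01909603 237.25804332]
 [  0.           0.           1.        ]] [0.05393877 0.57589791 0.92616516] [ 7.69572726e-01 -1.08195261e-03 -2.42289083e+00] ['pixels', 'range_z', 'K', 'position', 'attitude'] 0.9960384114583334
```

View pics/scene0.png

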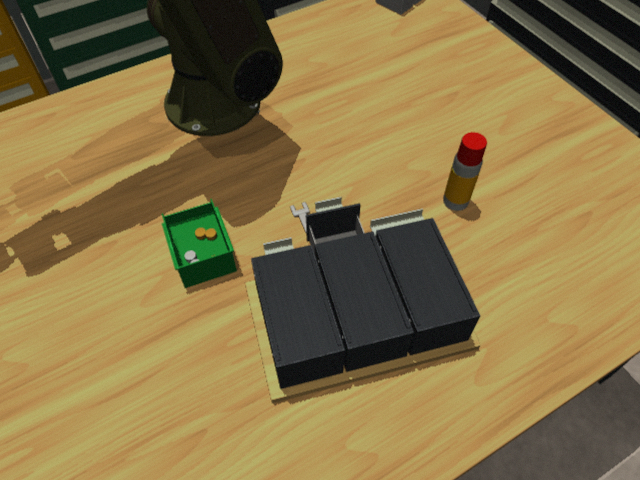

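View pics/side0.png

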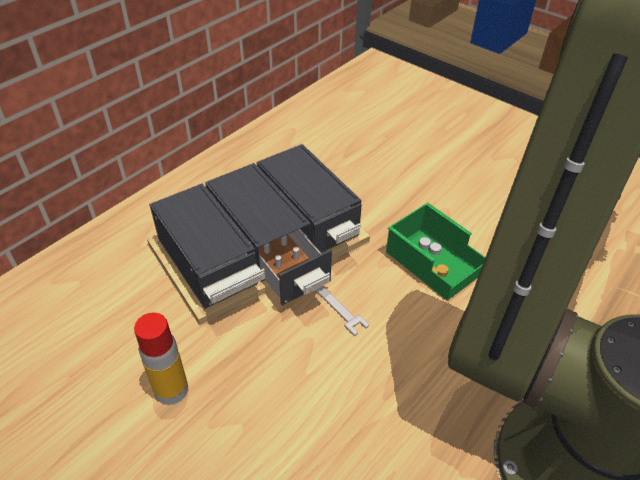

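The middle drawer is the one standing out: short pull at side px (312,278), with items inside it. The full-width pull, b, is the robot-left unit, side px (235,283). Unit c is on the right. The wrench lies in front of the middle drawer, the can at side px (165,360), and the bin on the right.

```bash
python3 - <<'E'
from h import *
np.set_printoptions(precision=4,suppress=True)
ax=None
for n in ['scene','side']:
    c=np.load(n+'0.npz');P=cloud(c);rgb=c['pixels'].astype(int);hsv=cv2.cvtColor(c['pixels'],cv2.COLOR_RGB2HSV)
    m=(abs(P[...,2]-.12)<.006)&(rgb.max(-1)<110)&(P[...,0]>.2)&(P[...,0]<1)&(abs(P[...,1])<.45)
    m=cv2.morphologyEx(m.astype(np.uint8),cv2.MORPH_OPEN,np.ones((7,7)))
    k,l,s,_=cv2.connectedComponentsWithStats(cv2.dilate(m,np.ones((5,5))))
    i=1+s[1:,4].argmax(); q=P[(l==i)&(m>0)]
    r=cv2.minAreaRect(q[:,:2].astype(np.float32)*1000);print(n,'units',r,cv2.boxPoints(r).round(1).tolist(),np.median(q[:,2]))
    w=(hsv[...,1]<50)&(hsv[...,2]>120)&(P[...,2]>.06)&(P[...,2]<.115)&(P[...,0]>.25)&(P[...,0]<.75)&(abs(P[...,1])<.45)
    k,l,s,ct=cv2.connectedComponentsWithStats(w.astype(np.uint8))
    for i in range(1,k):
        if s[i,4]>40:
            q=P[l==i]; t=q[q[:,2]>np.percentile(q[:,2],98)-.006]
            print(' white',s[i],ct[i].round(),'zmax',np.percentile(q[:,2],98),'top mean',t.mean(0),cv2.minAreaRect(t[:,:2].astype(np.float32)*1000))
    # can
    for nm,mm in [('can',(hsv[...,1]>150)&((hsv[...,0]<6)|(hsv[...,0]>174))&(P[...,2]>.1)&(P[...,2]<.25)),('bin',(hsv[...,0]>50)&(hsv[...,0]<75)&(hsv[...,1]>150)&(P[...,2]>.01)&(P[...,2]<.1)),('wrench',(hsv[...,1]<40)&(P[...,2]<.03)&(P[...,2]>.001))]:
        q=P[mm&(P[...,0]>.1)&(P[...,0]<.9)&(abs(P[...,1])<.5)]
        if len(q): print(nm,len(q),np.percentile(q,2,0),np.percentile(q,98,0))
E
```

```text
scene units ((716.9307250976562, -15.556411743164062), (361.02734375, 224.89588928222656), 74.22083282470703) [[559.5999755859375, -158.6999969482422], [776.0999755859375, -219.8000030517578], [874.2000122070312, 127.5999984741211], [657.7999877929688, 188.6999969482422]] 0.1188905960361688
 white [316 204  26   8  88] [329. 208.] zmax 0.08595741029611913 top mean [0.5109 0.0426 0.0826] ((510.73309326171875, 42.651039123535156), (53.31356430053711, 10.764368057250977), 74.43972778320312)
 white [371 216  53  19 243] [396. 223.] zmax 0.08563650431425997 top mean [0.6147 0.1362 0.0828] ((615.8158569335938, 140.09713745117188), (109.6965560913086, 21.858850479125977), 79.8058853149414)
 white [265 245  28  10 132] [278. 249.] zmax 0.08543099185335241 top mean [ 0.5484 -0.0953  0.0825] ((548.1851806640625, -95.1913070678711), (54.27817153930664, 13.848857879638672), 72.88025665283203)
can 736 [0.5665 0.3068 0.145 ] [0.6112 0.352  0.1915]
bin 1864 [ 0.3192 -0.2784  0.0113] [ 0.4992 -0.1542  0.076 ]
wrench 684 [ 0.4145 -0.2489  0.0028] [0.8523 0.3292 0.0298]
side units ((717.1768798828125,
[... 343 characters left out ...]
401 -0.0895  0.0993] ((540.246826171875, -88.59209442138672), (54.72161865234375, 7.4119181632995605), 73.58786010742188)
 white [ 203  264   62   39 1039] [234. 283.] zmax 0.10243783776524461 top mean [0.6063 0.1454 0.0997] ((605.2846069335938, 144.8085479736328), (109.3865966796875, 10.042949676513672), 74.51482391357422)
 white [294 267  36  28 523] [312. 280.] zmax 0.10161879496617696 top mean [0.5037 0.0474 0.0991] ((503.5994873046875, 47.32762908935547), (56.73992156982422, 9.124008178710938), 71.72248840332031)
can 1274 [0.5593 0.3151 0.1464] [0.6047 0.3606 0.1917]
bin 2748 [ 0.3216 -0.2762  0.0115] [ 0.4936 -0.147   0.0757]
wrench 1133 [ 0.4126 -0.2461  0.0023] [0.7188 0.362  0.0295]
```

>>> carry_out:
  motion: "0.0178 0.0295 0 0 0 -1.43 255;0.0178 0.0295 0 0 0 -1.43 255;0.0178 0.0295 0 0 0 -1.43 255;0.0178 0.0295 0 0 0 -1.43 255;0.0178 0.0295 0 0 0 -1.43 255;0.0178 0.0295 0 0 0 -1.43 255;0.0178 0.0295 0 0 0 -1.43 255;0.0178 0.0295 0 0 0 -1.43 255;0.0178 0.0295 0 0 0 -1.43 255;0.0178 0.0295 0 0 0 -1.43 255;0.0178 0.0295 0 0 0 -1.43 255;0.0178 0.0295 0 0 0 -1.43 255;0.0178 0.0295 0 0 0 -1.43 255;0.0178 0.0295 0 0 0 -1.43 255;0.0178 0.0295 0 0 0 -1.43 255;0.0178 0.0295 0 0 0 -1.43 255;0.0178 0.0295 0 0 0 -1.43 255;0.0178 0.0295 0 0 0 -1.43 255;0.0178 0.0295 0 0 0 -1.43 255;0.0178 0.0295 0 0 0 -1.43 255"
  grip_force: 5

```text
time_s: 1.77
ee_pos: [0.4796, 0.0558, 0.2052]
eef_rot: [3.141, 0.0, -0.274]
force: [-0.3, -1.3, 0.3]
grip_width: 0.0004
grip_force: 0.0
```

>>> carry_out:
  motion: "0 -0.001 -0.03 0 0 0 255;0 0 -0.03 0 0 0 255;0 0 -0.03 0 0 0 255;0 0 -0.02 0 0 0 255;0 0 -0.009 0 0 0 255;0 0 0 0 0 0 255"

```text
time_s: 2.27
ee_pos: [0.4782, 0.0529, 0.0848]
eef_rot: [3.141, 0.003, -0.273]
force: [-0.5, 0.1, 0.2]
grip_width: 0.0003
grip_force: 0.0
```

```bash
python3 - <<'E'
from h import *
c=ctrl.camera('side'); cv2.imwrite('pics/s1.png',cv2.resize(c['pixels'][150:400,120:420,::-1],(720,600)))
E
```

```text
(no output)
```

View pics/s1.png

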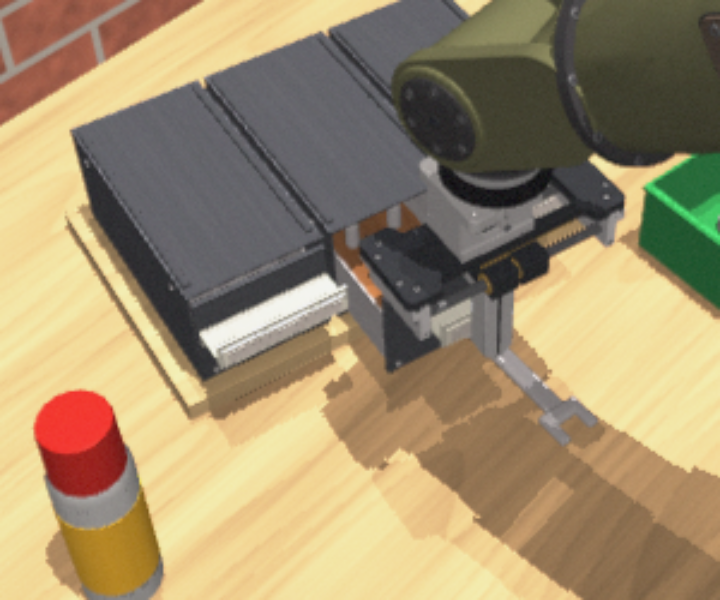

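The closed fingers, crop px (490,330), stand just in front of pull a at the middle of its width. Pushing now.

>>> carry_out:
  motion: "0.0048 -0.0013 0 0 0 0 255;0.0048 -0.0013 0 0 0 0 255;0.0067 -0.0019 0 0 0 0 255;0.0067 -0.0019 0 0 0 0 255;0.0067 -0.0019 0 0 0 0 255;0.0067 -0.0019 0 0 0 0 255;0.0067 -0.0019 0 0 0 0 255;0.0067 -0.0019 0 0 0 0 255;0.0067 -0.0019 0 0 0 0 255;0.0067 -0.0019 0 0 0 0 255;0.0067 -0.0019 0 0 0 0 255;0.0048 -0.0013 0 0 0 0 255;0.0029 -0.0008 0 0 0 0 255"

```text
time_s: 3.4
ee_pos: [0.5573, 0.0309, 0.0863]
eef_rot: [3.141, 0.0, -0.273]
force: [-3.3, 0.5, 1.3]
grip_width: 0.0008
grip_force: 1.3
```

>>> carry_out:
  motion: "0.0019 -0.0005 0 0 0 0 255;0.0019 -0.0005 0 0 0 0 255;0.0019 -0.0005 0 0 0 0 255;0 0 0 0 0 0 255"

```text
time_s: 3.73
ee_pos: [0.5623, 0.0296, 0.0863]
eef_rot: [3.141, 0.001, -0.273]
force: [-4.4, -0.8, 0.7]
grip_width: 0.0003
grip_force: 1.6
```

>>> carry_out:
  motion: "0.001 -0.0003 0 0 0 0 255;0.001 -0.0003 0 0 0 0 255;0.001 -0.0003 0 0 0 0 255;0 0 0 0 0 0 255"

```text
time_s: 4.07
ee_pos: [0.5625, 0.0295, 0.0862]
eef_rot: [3.14, 0.008, -0.273]
force: [-25.9, 4.6, 15.2]
grip_width: 0.0004
grip_force: 13.6
```

>>> carry_out:
  motion: "-0.0048 0.0014 0 0 0 0 255;-0.0067 0.0019 0 0 0 0 255;-0.0067 0.0019 0 0 0 0 255;0 0 0.03 0 0 0 255;0 0 0.03 0 0 0 255;0.01 0.013 0 0 0 0 255;0.02 0.026 0 0 0 0 255;0.02 0.026 0 0 0 0 255;0.018 0.025 0 0 0 0 255;0.009 0.0142 0 0 0 0 255;0 0 0 0 0 0 255"

```text
time_s: 4.98
ee_pos: [0.625, 0.1409, 0.1459]
eef_rot: [-3.141, -0.0, -0.271]
force: [-0.0, -0.4, -0.1]
grip_width: 0.0004
grip_force: 0.0
```

```bash
python3 - <<'E'
from h import *
np.set_printoptions(precision=4,suppress=True)
print(ctrl.get_obs()['ee_pos'],ctrl.get_obs()['force'])
C=np.array([.717,-.0145]);U=np.array([.9625,-.2713]);V=np.array([.2713,.9625])
c=ctrl.camera('side');P=cloud(c);hsv=cv2.cvtColor(c['pixels'],cv2.COLOR_RGB2HSV)
w=(hsv[...,1]<50)&(hsv[...,2]>120)&(P[...,2]>.06)&(P[...,2]<.115)&(P[...,0]>.25)&(P[...,0]<.75)&(abs(P[...,1])<.45)
k,l,s,ct=cv2.connectedComponentsWithStats(w.astype(np.uint8))
for i in range(1,k):
    if s[i,4]>40:
        q=P[l==i];t=q[q[:,2]>.096][:,:2]-C; print(s[i],'u',np.percentile(t@U,[5,50,95]),'v',np.percentile(t@V,[2,98]))
cv2.imwrite('pics/s2.png',cv2.resize(c['pixels'][150:400,120:420,::-1],(720,600)))
E
```

```text
[0.625  0.1409 0.1459] [-0.0256 -0.43   -0.0773]
[327 220  33  24 453] u [-0.1531 -0.1497 -0.1468] v [-0.1461 -0.0946]
[274 244  34  25 506] u [-0.1527 -0.1497 -0.1469] v [-0.0245  0.0293]
[ 203  265   62   38 1008] u [-0.1531 -0.1499 -0.147 ] v [0.0728 0.1751]
```

View pics/s2.png

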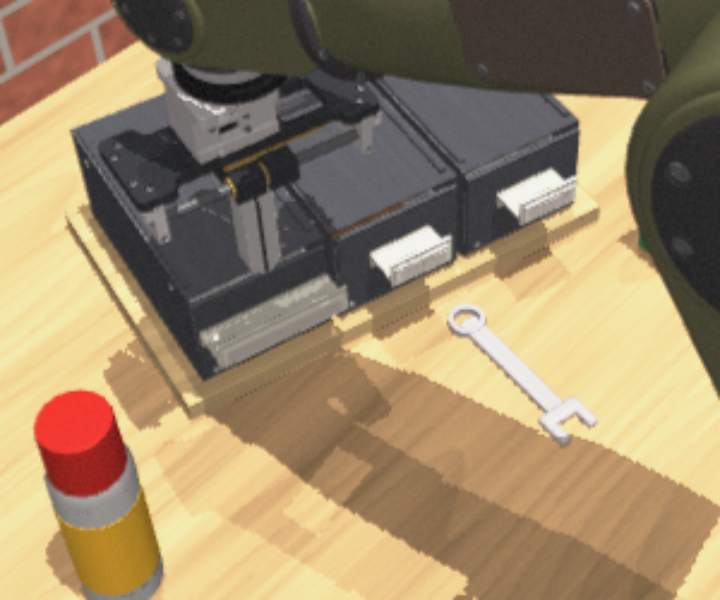

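Drawer a is shut, its lip line level with b and c (u ≈ −0.150 m for all three). The fingers hang above b's channel, so I'll lower them.

>>> carry_out:
  motion: "-0.0013 0.0003 -0.015 0 0 0 255;0 0 -0.015 0 0 0 255;0 0 -0.012 0 0 0 255;0 0 -0.008 0 0 0 255;0 0 -0.006 0 0 0 255;0 0 0 0 0 0 255"

```text
time_s: 5.53
ee_pos: [0.6224, 0.1381, 0.0894]
eef_rot: [3.141, 0.001, -0.274]
force: [0.7, 0.3, 0.6]
grip_width: 0.0001
grip_force: 0.0
```

>>> carry_out:
  motion: "-0.0019 0.0005 0 0 0 0 255;-0.0019 0.0005 0 0 0 0 255;-0.0019 0.0005 0 0 0 0 255;-0.0019 0.0005 0 0 0 0 255;-0.0029 0.0008 0 0 0 0 255;-0.0029 0.0008 0 0 0 0 255;-0.0038 0.0011 0 0 0 0 255;-0.0038 0.0011 0 0 0 0 255;-0.0048 0.0014 0 0 0 0 255;-0.0048 0.0014 0 0 0 0 255;-0.0058 0.0016 0 0 0 0 255;-0.0058 0.0016 0 0 0 0 255;-0.0058 0.0016 0 0 0 0 255;-0.0058 0.0016 0 0 0 0 255;-0.0058 0.0016 0 0 0 0 255;-0.0058 0.0016 0 0 0 0 255;-0.0048 0.0014 0 0 0 0 255;-0.0038 0.0011 0 0 0 0 255;-0.0029 0.0008 0 0 0 0 255;-0.0019 0.0005 0 0 0 0 255"

```text
time_s: 7.2
ee_pos: [0.5438, 0.1606, 0.0904]
eef_rot: [-3.142, 0.0, -0.273]
force: [2.8, 1.2, 0.7]
grip_width: 0.0008
grip_force: 1.3
```

>>> carry_out:
  motion: "-0.0019 0.0005 0 0 0 0 255;-0.0029 0.0008 0 0 0 0 255;-0.0038 0.0011 0 0 0 0 255;-0.0048 0.0014 0 0 0 0 255;-0.0048 0.0014 0 0 0 0 255;-0.0038 0.0011 0 0 0 0 255;-0.0038 0.0011 0 0 0 0 255;-0.0029 0.0008 0 0 0 0 255;-0.0029 0.0008 0 0 0 0 255;-0.0019 0.0005 0 0 0 0 255;-0.0019 0.0005 0 0 0 0 255;-0.001 0.0003 0 0 0 0 255;-0.001 0.0003 0 0 0 0 255;-0.001 0.0003 0 0 0 0 255;-0.001 0.0003 0 0 0 0 255;0 0 0 0 0 0 255"

```text
time_s: 8.53
ee_pos: [0.5045, 0.1717, 0.0904]
eef_rot: [3.141, 0.0, -0.273]
force: [1.8, -0.0, 0.4]
grip_width: 0.0007
grip_force: 0.5
```

>>> carry_out:
  motion: "-0.001 0.0003 0 0 0 0 255;-0.001 0.0003 0 0 0 0 255;-0.001 0.0003 0 0 0 0 255;-0.001 0.0003 0 0 0 0 255;0 0 0 0 0 0 255"

```text
time_s: 8.95
ee_pos: [0.5026, 0.1722, 0.0905]
eef_rot: [-3.141, -0.005, -0.273]
force: [17.8, -5.7, -9.3]
grip_width: 0.0006
grip_force: 9.3
```

At the stop: the force rose to 18 N. I'll centre the finger in the channel, lift clear and back away.

>>> carry_out:
  motion: "0.0029 -0.0008 0 0 0 0 255;0.0038 -0.0011 0 0 0 0 255;0 0 0 0 0 0 255;0 0 0.01 0 0 0 255;0 0 0.02 0 0 0 255;0 0 0.03 0 0 0 255;0 0 0.03 0 0 0 255;0 0 0.03 0 0 0 255;-0.02 -0.03 0 0 0 0 255;-0.02 -0.03 0 0 0 0 255;-0.02 -0.03 0 0 0 0 255;-0.02 -0.03 0 0 0 0 255;-0.02 -0.03 0 0 0 0 255;-0.02 -0.03 0 0 0 0 255;0 -0.03 0 0 0 0 255;0 -0.03 0 0 0 0 255;0 0 0 0 0 0 255;0 0 0 0 0 0 255"

```text
time_s: 10.45
ee_pos: [0.3872, -0.0697, 0.211]
eef_rot: [-3.141, -0.0, -0.276]
force: [0.8, 0.7, 0.2]
grip_width: 0.0007
grip_force: 0.0
```

```bash
python3 - <<'E'
from h import *
np.set_printoptions(precision=4,suppress=True)
o=ctrl.get_obs();print(o['time_s'],o['ee_pos'],o['force'])
C=np.array([.717,-.0145]);U=np.array([.9625,-.2713]);V=np.array([.2713,.9625])
c=ctrl.camera('side');P=cloud(c);hsv=cv2.cvtColor(c['pixels'],cv2.COLOR_RGB2HSV)
w=(hsv[...,1]<50)&(hsv[...,2]>120)&(P[...,2]>.06)&(P[...,2]<.115)&(P[...,0]>.25)&(P[...,0]<.75)&(abs(P[...,1])<.45)
k,l,s,ct=cv2.connectedComponentsWithStats(w.astype(np.uint8))
for i in range(1,k):
    if s[i,4]>40:
        q=P[l==i];t=q[q[:,2]>.096][:,:2]-C; print(s[i],'u',np.percentile(t@U,[5,50,95]),'v',np.percentile(t@V,[2,98]))
cv2.imwrite('pics/s3.png',cv2.resize(c['pixels'][150:400,120:420,::-1],(720,600)))
E
```

```text
10.45 [ 0.3872 -0.0697  0.211 ] [0.772  0.688  0.1683]
[327 220  33  24 436] u [-0.1531 -0.1493 -0.1473] v [-0.1455 -0.0929]
[274 244  34  25 497] u [-0.153  -0.1496 -0.147 ] v [-0.0247  0.029 ]Traceback (most recent call last):
  File "<stdin>", line 10, in <module>
    return _quantile_unchecked(
        a, q, axis, out, overwrite_input, method, keepdims, weights)
    return _ureduce(a,
                    func=_quantile_ureduce_func,
    ...<5 lines>...
                    overwrite_input=overwrite_input,
                    method=method)
    r = func(a, **kwargs)
    result = _quantile(arr,
                       quantiles=q,
    ...<2 lines>...
                       out=out,
                       weights=wgt)
    slices_having_nans = np.isnan(arr[-1, ...])
                                  ~~~^^^^^^^^^
IndexError: index -1 is out of bounds for axis 0 with size 0
```

```bash
python3 - <<'E'
from h import *
np.set_printoptions(precision=4,suppress=True)
C=np.array([.717,-.0145]);U=np.array([.9625,-.2713]);V=np.array([.2713,.9625])
c=ctrl.camera('side');P=cloud(c);hsv=cv2.cvtColor(c['pixels'],cv2.COLOR_RGB2HSV)
w=(hsv[...,1]<50)&(hsv[...,2]>120)&(P[...,2]>.096)&(P[...,2]<.112)&(P[...,0]>.25)&(P[...,0]<.75)&(abs(P[...,1])<.45)
k,l,s,ct=cv2.connectedComponentsWithStats(w.astype(np.uint8))
for i in range(1,k):
    if s[i,4]>30:
        t=P[l==i][:,:2]-C; print(s[i],'u',np.percentile(t@U,[5,50,95]),'v',np.percentile(t@V,[2,98]))
cv2.imwrite('pics/s3.png',cv2.resize(c['pixels'][150:400,120:420,::-1],(720,600)))
E
```

```text
[336 224  24  13  78] u [-0.1524 -0.1496 -0.1471] v [-0.1458 -0.0936]
[282 248  26  15  89] u [-0.1536 -0.1495 -0.1473] v [-0.0252  0.0292]
[243 313  56  33 224] u [-0.2731 -0.2699 -0.2672] v [0.0722 0.1754]
```

View pics/s3.png

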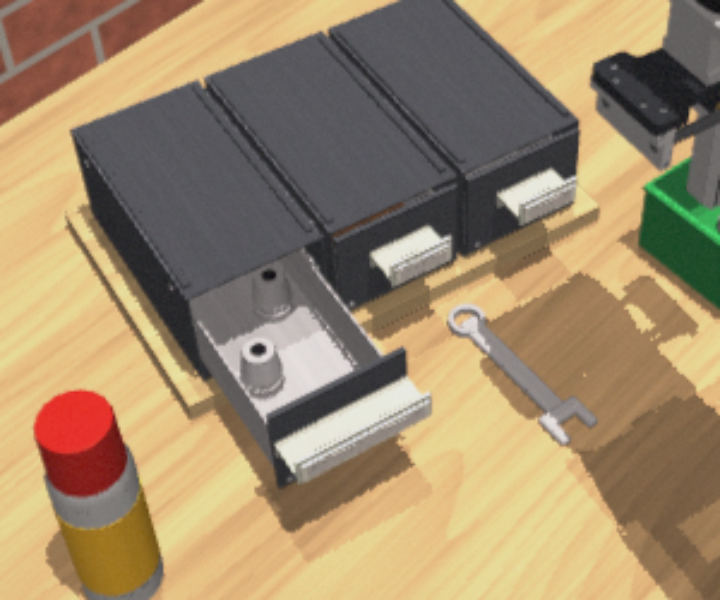

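Drawer b is out by 120 mm, its lip moved from u −0.150 to −0.270 m. Both collets are standing, crop px (270,290) and (262,365). Drawers a and c are shut, and the can, bin and wrench are where they were.

```bash
python3 -c "
from station import ctrl
print(ctrl.hand_in())"
```

```text
the job is handed in; nothing more can be done
None
```

The job is done and handed in: drawer a is pushed shut, drawer b is drawn out to its stop (120 mm) with both collets standing, and drawer c, the can, bin and wrench were left as they were.

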